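Knock a carved piece out of its sloped nest

TASK

Swing the steel hold-down flap up and over past vertical and lower it gently onto its stop behind the nest, then raise the knockout rod fully by its side grip so that it pushes the carved piece up out of the pocket. Lift the piece out and set it down gently (do not drop it), flat and carved face up, inside the rim of the cork-floored tray, then push the rod fully back down and leave the flap lying open on its stop. Do not disturb the tray, the paint jar, the sharpening stone or the brush pot.

Things in the scene. Friction and masses are not known exactly. Their poses are not given: they have to be found in the camera images.
- nest: Sloped wooden block of the carving stand, fixed, left or right on the bench. Origin: centre of its sloped face, 120 mm above the bench. z: outward normal of the face, leaning 28 deg from vertical, towards the robot; x up the slope; y level across. 120 (x) x 140 (y) x 46 mm thick below the face. Pocket about the origin: 43 (x) x 103 (y), 36 deep, round hole in its floor. Turned up to 0.3 rad.
- flap (a joint): Hinge of the hold-down flap, rad: 0 shut on the nest, 2.06 straight up, 2.70 open on its stop behind the hinge. Swings freely and falls under gravity to either side; 0.28 kg. A steel frame 8 mm thick, 138 mm wide across y, reaching 115 mm from the hinge, with a strip over the piece; two prongs carry the bar. The stop: two dark struts behind the hinge, 75 mm long.
- flap_bar (a point): Middle of the flap's wooden bar handle: 12 mm diameter, parallel to the nest's y, 114 mm clear between two prongs, in the flap's plane 157 mm from the hinge axis. Open gap between bar and frame 36 mm. Shut, it lies 95 mm down the slope from the nest's origin, 35 mm beyond the block's lower edge, with free space below.
- flap_hinge (a point): Point on the flap's hinge axis (the axis is parallel to the nest's y), in the flap's mid plane: at x = 62, z = 6 mm in the nest's frame. Fixed to the nest. Opening carries the bar from the nest's -x side over +z to its +x side.
- rod (a joint): Slide of the knockout rod, m, along the nest's z: 0 fully down (its top 2 mm below the pocket floor), 0.030 fully up, at its stop. Stiff: stays where left; takes about 8 N to raise, 3 N to push down. The rod, 24 mm thick, rises through the hole under the piece; its crank runs under the block to a side post with the grip.
- rod_grip (a point): Middle of the wooden grip on the rod's side post: cylinder of 20 mm diameter, 45 mm long, axis along the nest's z (top 22.5 mm above this point). It is at y = +125 mm in the nest's frame, 45 mm clear of the block, and moves with the rod; rod down, it is 24.5 mm above the plane of the face.
- piece_center (a point): Centre (half-way up) of the carved dark-wood piece: 100 mm long (its y) with round ends, 40 wide (x), 34 thick (z, out of the carved face with red and black marks), 0.05 to 0.12 kg. Starts in the pocket, axes as the nest's, 1.5 mm play all round, face 2 mm below the block's; with the rod fully up it stands 26 mm out, held by 8 mm of pocket.
- tray: The loose shallow tray, 100 (x) x 148 (y) mm outside, cork floor 4 mm thick, inside the rim 88 (x) x 136 (y) mm, rim top 10 mm above the bench. Origin: centre of its underside. On the other side of the bench from the stand, turned by up to 0.3 rad.
- jar: Paint jar, 58 mm diameter, 85 mm high, beside the tray on its far (+x) side: leave it alone. Origin: centre of its underside.
- stone: Grey sharpening stone, 48 x 125 x 26 mm high, on the tray's near (-x) side, long side along y: leave it alone. Origin: centre of its underside.
- pot: White pot of brushes, 60 mm diameter, pot 100 mm high with brush handles up to 185 mm, standing close behind the rod's side grip (80 mm farther up-slope and 40 mm farther out in the nest's y): leave it alone. Origin: centre of its underside.
Things that resemble listed ones, but are neither listed nor needed, are in the scene too. Leave any blue or orange look-alike of the part that bears piece_center alone.

How it is judged:
By the outcome, as a careful person would: the job done as asked, in the order asked, and still so for the second after the job is handed in, with the robot touching nothing.
It also fails if it takes over 72 s, if anything falls off the work surface, if the arm or the gripper's body presses on something with over 40 N, if the wrist force passes 120 N, or if a joint passes its speed limit or range.

ROBOT

A 6-joint arm with a two-finger parallel gripper is mounted at the origin on the work surface. World frame = base frame: x ahead of the robot, y to its left, z up, the work surface at z = 0. Lengths are in mm, angles in degrees, forces in N, time in s.
With the tool pointing down it reaches from about 300 to 850 mm from the base axis. Payload 4.2 kg.
Tool frame: the origin (TCP) lies between the finger pads; the fingertips stand 22 mm ahead of it and the grasp point (between the pads) lies 3 mm ahead of it; z points along the fingers, y is the direction in which the jaws open and shut (so a half turn about z gives the same grasp; the last joint's range is limited). The gripper opens to 91 mm and grips with 3 to 60 N. Pads are 32 mm wide; open, the fingers measure 118 mm over their backs; the gripper's body (76 mm by 178 mm) begins 60 mm behind the grasp point.
Start: joints at [-66.062, 18.312, 89.639, -0, 72.044, -1.146], TCP at [243.774, -520.783, 235.976] pointing down, gripper open.
Joint ranges: [-177.97, 177.97], [-48.28, 115.42], [12.27, 149.76], [-77.06, 257.06], [2.81, 150.46], [-146.56, 146.56]. Speed limits (degrees/s): [147.25, 147.25, 180, 180, 180, 180].

INTERFACE

Orientations are given as [roll, pitch, yaw] about the fixed x, y, z axes, in that order (R = Rz(yaw) Ry(pitch) Rx(roll)).
In Python, from workcell import * gives the robot as it stands.
- The arm moves only by the shell command python3 -m jog 'ROWS' [OPENING] [FORCE]. ROWS is text: rows parted by semicolons, each of 6 numbers parted by spaces: the shift along the tool's x, y, z in units of 0.5 m (1.0 is 0.5 m), then the turn, a rotation vector about the tool's x, y, z in units of pi/2 rad (1.0 is pi/2 rad). A call has 1 to 20 rows; each row is the pose to reach, as a shift and turn from the pose measured when the call began, along the tool's axes at that moment; what a row does not reach only later rows make up. A row lasts 1/12 s, in which the tool goes at most 41.7 mm and 7.16 degrees, less where a joint would pass 70% of its speed; a pose out of reach is approached as far as the arm can. A call with a number of a shift or a turn outside -1 to 1 is refused whole. A call with a gripper value outside its range is refused whole. OPENING is the opening, from -1 (shut) to 1 (fully open), set as the call begins (- or left out, the last holds). The fingers move at their own pace and stop on an object; FORCE is the grip in N (left out, the last holds). Time passes only in rows, so rows that repeat a pose let the fingers close. It gives the time, the measured TCP pose, the force and the opening at its end, in the units of the state.
- state(): the state, without advancing time (a new reading comes with each control period).
- grab_frame(name): name is "scene" or "top" or "wrist"; returns the picture (480x640x3 uint8, red, green, blue); there is no depth.
- calibration(name): a dict with "mtx" (3x3 intrinsics, pixels), "distortion" ([k1, k2, p1, p2, k3] as OpenCV has them; the pictures are not rectified), "rvec" (rotation vector, rad) and "tvec" (3), from world to camera coordinates, as OpenCV has them. Camera axes: x right, y down, z forward; pixel columns grow to the right and rows downward; lengths in mm; the calibration is good to about 2 mm. A picture is of the moment at which its call begins: read the wrist's pose just before it. calibration takes no time and is no camera call; for the wrist camera it gives the pose at the moment of the call.
- job_done(): hands the job in, once; it reports no verdict.
Trained networks look in the newest picture that a camera, given by its name, has taken for a name from the list of things; names that differ only in an ending like _2 or _b are one class to them, and where a whole thing is asked for, a point or a joint stands for the part that bears it (a point fixed in the world has none). Each returns a list of dicts, best first, with "confidence" (0 to 1); they miss things now and then, are a little off and sometimes report something else, mostly with a low value. They report only what shows in the picture. A call takes as long as a camera call. They do not tell look-alikes from the thing itself.
- spot_in(query, camera): "rect" ([left, top, right, bottom] in pixels, round what is visible of it).
- tip_of(query, camera): "location" ([column, row] in pixels: a listed point, or the origin of a listed thing).
The state is a dict: "time_s": time; "qpos": joint angles; "qvel": joint speeds; "effort": joint torques, N m; "ee_pos": TCP position; "ee_rot": TCP orientation; "force": force on the tool from outside, world axes, zero at the start; "torque": the same for the moment, N m; "gripper_width": finger opening in mm.
Only numpy, scipy, OpenCV 4.12 (cv2) and the standard library are available. Lean on these libraries where they do the work, as an engineer would, in place of code of your own. Each camera call takes 0.05 s, during which the arm holds its last target. There are 200 camera calls.

## Working session

There is one attempt and no reset: what is moved stays moved. The work goes in short steps, Python scripts to look and compute and a shell command to move; the robot and the scene stay as the last step left them, time stands still between calls to the robot, and variables do not carry over. Pictures are saved under pics/ and viewed, about 8 in all and at most 12, crops included, and the job is handed in when it is done.

```bash
ls; mkdir -p pics
python3 - <<'E'
from workcell import *
import cv2,json
s=state();print(s)
for c in("scene","top"):
    f=grab_frame(c);cv2.imwrite(f"pics/{c}0.png",f[:,:,::-1])
    k=calibration(c);print(c,k)
    for q in("nest","flap_bar","flap_hinge","rod_grip","piece_center","tray","jar","stone","pot"):
        print(q,[(x["location"],round(x["confidence"],2)) for x in tip_of(q,c)][:4])
print(state()["time_s"])
E
```

```text
pics
{'time_s': 0.0, 'qpos': array([-6.60634136e+01,  1.83529317e+01,  8.97070124e+01,  2.03967421e-03,
        7.20412049e+01, -1.14479997e+00]), 'qvel': array([ 0.03631694, -0.05219713,  0.01634478,  0.08670785,  0.11035972,
       -0.00323602]), 'effort': array([ 5.23183062e-04, -4.12460268e+01, -2.31975782e+01,  7.26906513e-02,
        4.56985726e-02, -1.45488543e-04]), 'ee_pos': array([ 243.58112643, -520.35533265,  235.10317809]), 'ee_rot': array([-1.79898910e+02, -3.95967201e-03,  2.50807522e+01]), 'force': array([-0.53215872, -0.40008938,  1.37488045]), 'torque': array([ 0.00803998, -0.00816932,  0.02734078]), 'gripper_width': 91.14283738409216}
scene {'mtx': array([[582.07419911,   0.        , 325.86940685],
       [  0.        , 582.07419911, 241.05107782],
       [  0.        ,   0.        ,   1.        ]]), 'distortion': array([-0.10607854,  0.        ,  0.        ,  0.        ,  0.        ]), 'rvec': array([ 1.06418479,  2.39952251, -1.06422588]), 'tvec': array([ 320.229314  , -162.35041927, 1680.7227515 ])}
nest [([246.7, 210.1], 0.88)]
flap_bar [([275.3, 205.5], 0.6)]

[... 506 characters left out ...]
],
       [  0.        ,   0.        ,   1.        ]]), 'distortion': array([-0.07082833,  0.        ,  0.        ,  0.        ,  0.        ]), 'rvec': array([ 2.19298849, -2.15666377,  0.06216009]), 'tvec': array([  17.44119851,  531.3187489 , 1038.40719149])}
nest [([432.9, 240.9], 0.92), ([207.2, 305.9], 0.61)]
flap_bar [([427.9, 290.0], 0.86)]
flap_hinge [([443.4, 215.2], 0.75)]
rod_grip [([370.5, 237.3], 0.63)]
piece_center [([344.4, 298.3], 0.96), ([435.9, 242.5], 0.72), ([506.0, 238.8], 0.69)]
tray [([225.2, 247.7], 0.85)]
jar [([247.3, 195.7], 0.75), ([205.7, 305.8], 0.32)]
stone [([206.6, 305.3], 0.86), ([374.0, 240.1], 0.75), ([446.0, 215.9], 0.67)]
pot [([352.8, 200.6], 0.97)]
1.0
```

View pics/top0.png

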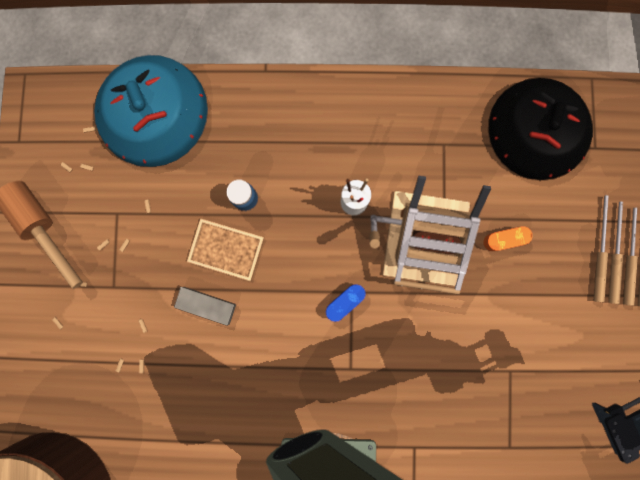

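View pics/scene0.png

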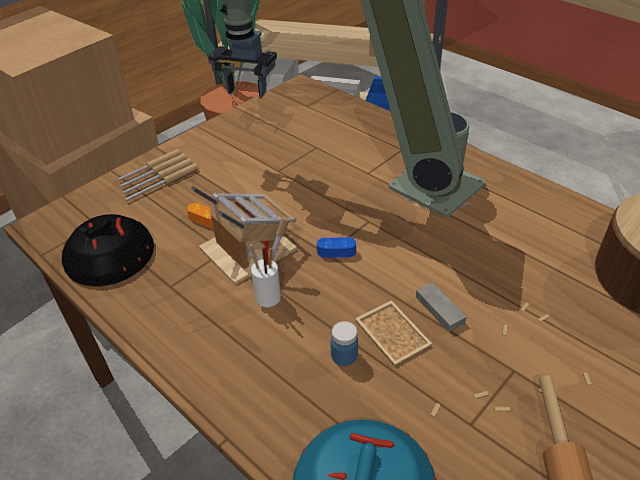

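Top picture: the nest with its shut flap is at (435,240), and the grip is at (375,240) next to the pot at (355,197). The tray is at (226,249), the stone at (205,306) and the jar at (241,194). Possible piece candidates are the dark piece under the flap at (436,242), the blue look-alike at (345,302) and the orange one at (510,238). I choose the dark one in the nest's pocket, and will check it in a crop with the fitted model overlaid.

```bash
cat > h.py <<'E'
import numpy as np,cv2
from scipy.spatial.transform import Rotation as R
from workcell import *
def proj(c,P,k=None):
    k=k or calibration(c)
    return cv2.projectPoints(np.atleast_2d(np.array(P,float)),k["rvec"],k["tvec"],k["mtx"],k["distortion"])[0][:,0]
def onplane(c,uv,z,k=None):
    k=k or calibration(c)
    n=cv2.undistortPoints(np.array(uv,float).reshape(-1,1,2),k["mtx"],k["distortion"])[:,0]
    Rm=cv2.Rodrigues(k["rvec"])[0];o=-Rm.T@k["tvec"].ravel()
    d=np.c_[n,np.ones(len(n))]@Rm
    return o+d*((z-o[2])/d[:,2])[:,None]
R0=np.array([[np.cos(np.radians(28)),0,-np.sin(np.radians(28))],[0,1,0],[np.sin(np.radians(28)),0,np.cos(np.radians(28))]])
def nest(p):  # x,y,yaw(rad) -> origin, rot (columns x y z)
    return np.array([p[0],p[1],120.]),R.from_euler("z",p[2]).as_matrix()@R0
def N(p,q):
    o,M=nest(p);return o+np.atleast_2d(q)@M.T
# move helper: target TCP pos + rot -> row numbers from current state
def pose():
    s=state();return np.array(s["ee_pos"]),R.from_euler("xyz",s["ee_rot"],degrees=True)
def row(tp,tR,p=None,r=None):
    if p is None:p,r=pose()
    d=r.inv().apply(np.array(tp)-p)/500;w=(r.inv()*tR).as_rotvec()/(np.pi/2)
    return np.round(np.r_[d,w],4)
E
python3 - <<'E'
from h import *
from scipy.optimize import least_squares
pts=np.array([[0,0,0],[-95,0,6],[62,0,6],[0,125,24.5]])
obs={"top":[[432.9,240.9],[427.9,290],[443.4,215.2],[370.5,237.3]],"scene":[[246.7,210.1],[275.3,205.5],[227,208.3],[284.3,226.2]]}
K={c:calibration(c) for c in obs}
f=lambda p:np.concatenate([(proj(c,N(p,pts),K[c])-obs[c]).ravel() for c in obs])
r=least_squares(f,[550,-250,-.15],x_scale=[10,10,.1],loss="soft_l1")
print(r.x,np.round(r.fun.reshape(-1,2),1))
p=r.x
cor=onplane("top",[(202,219),(264,236),(249,280),(187,262)],10);print(cor.round(),cor.mean(0))
for q,z,uv in(("jar",85,(240,188)),("stone",26,(205,306)),("pot",100,(355,197))):print(q,onplane("top",uv,z).round())
im=cv2.imread("pics/top0.png");x0,y0,s=330,170,4
big=cv2.resize(im[y0:y0+150,x0:x0+180],None,fx=s,fy=s,interpolation=cv2.INTER_CUBIC)
def line(P,col):
    u=((proj("top",N(p,P),K["top"])-[x0,y0]+.5)*s).astype(int);cv2.polylines(big,[u.reshape(-1,1,2)],True,col,1)
line([[-60,-70,0],[60,-70,0],[60,70,0],[-60,70,0]],(0,255,0))
line([[-53,-69,10],[62,-69,10],[62,69,10],[-53,69,10]],(255,0,0))
line([[-95,-57,6],[-95,57,6]],(0,0,255))
line([[10*np.cos(a),125+10*np.sin(a),47] for a in np.arange(0,6.3,.3)],(0,255,255))
line([[-20,-50,-2],[20,-50,-2],[20,50,-2],[-20,50,-2]],(255,255,0))
cv2.imwrite("pics/crop1.png",big)
E
```

```text
[ 5.28893555e+02 -2.05843263e+02 -1.02395439e-01] [[ 3.4  1.2]
 [-0.2 -4.6]
 [-0.4 -1.3]
 [ 3.6  2.2]
 [ 1.   0.4]
 [ 1.5  2.1]
 [ 1.3  0.5]
 [-1.9  0.3]]
[[581. 292.  10.]
 [545. 151.  10.]
 [447. 182.  10.]
 [484. 322.  10.]] [514.41322053 236.96330031  10.        ]
jar [[638. 194.  85.]]
stone [[389. 274.  26.]]
pot [[620. -45. 100.]]
```

View pics/crop1.png

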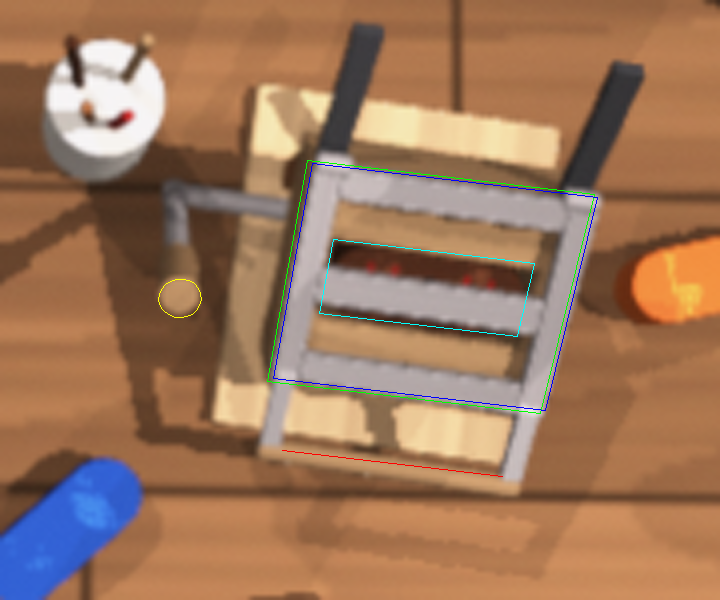

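The crop shows the dark piece with red marks in the pocket under the strip at about (430,285), and the fitted outlines agree to about 1 px (2 mm). Next is a pre-grasp pose above the bar.

```bash
cat >> h.py <<'E'
P0=np.array([528.9,-205.8,-0.1024])
def tool(t,yaw=P0[2]):  # tool z tilted t deg away from robot (in nest's vertical plane), jaws (tool y) along nest x
    z=np.array([np.sin(np.radians(t)),0,-np.cos(np.radians(t))]);y=np.array([np.cos(np.radians(t)),0,np.sin(np.radians(t))])
    return R.from_euler("z",yaw)*R.from_matrix(np.c_[np.cross(y,z),y,z])
def go(q,t,back,p=P0,nest_q=True):  # TCP so that the grasp point stands 'back' mm behind nest-frame point q
    r=tool(t,p[2]);g=N(p,q)[0] if nest_q else np.array(q)
    return g-r.apply([0,0,3+back]),r
E
python3 - <<'E'
from h import *
tp,r=go([-97,0,6],20,100);print(tp,r.as_euler("xyz",degrees=True),row(tp,r))
E
```

```text
[ 405.85710902 -193.1561837   176.54728391] [ 1.60000000e+02 -1.27222187e-14  8.41329122e+01] [ 0.5714 -0.456   0.1188 -0.2021  0.1145 -0.6492]
```

```bash
python3 -m jog '.571 -.456 .119 -.202 .1145 -.649;.571 -.456 .119 -.202 .1145 -.649;.571 -.456 .119 -.202 .1145 -.649;.571 -.456 .119 -.202 .1145 -.649;.571 -.456 .119 -.202 .1145 -.649;.571 -.456 .119 -.202 .1145 -.649;.571 -.456 .119 -.202 .1145 -.649;.571 -.456 .119 -.202 .1145 -.649;.571 -.456 .119 -.202 .1145 -.649;.571 -.456 .119 -.202 .1145 -.649;.571 -.456 .119 -.202 .1145 -.649;.571 -.456 .119 -.202 .1145 -.649;.571 -.456 .119 -.202 .1145 -.649;.571 -.456 .119 -.202 .1145 -.649;.571 -.456 .119 -.202 .1145 -.649;.571 -.456 .119 -.202 .1145 -.649' -.12 15
cat > look.py <<'E'
from h import *
import sys
name=sys.argv[1];k=calibration("wrist");f=grab_frame("wrist")[:,:,::-1].copy()
for q in sys.argv[2:]:print(q,[(x["location"],round(x["confidence"],2)) for x in tip_of(q,"wrist")][:3])
def line(P,col):
    u=proj("wrist",N(P0,P),k).astype(int);cv2.polylines(f,[u.reshape(-1,1,2)],True,col,1)
line([[-60,-70,0],[60,-70,0],[60,70,0],[-60,70,0]],(0,255,0))
line([[-95,-57,6],[-95,57,6]],(0,0,255));line([[62,-69,6],[62,69,6]],(255,0,0))
line([[-20,-50,-2],[20,-50,-2],[20,50,-2],[-20,50,-2]],(255,255,0))
line([[10*np.cos(a),125+10*np.sin(a),47] for a in np.arange(0,6.3,.3)],(0,255,255))
print("pred nest,bar,hinge,grip",proj("wrist",N(P0,[[0,0,0],[-95,0,6],[62,0,6],[0,125,24.5]]),k).round(1).tolist())
cv2.imwrite(f"pics/{name}.png",f)
E
python3 look.py w1 flap_bar flap_hinge nest rod_grip piece_center
```

```text
time_s: 2.33
ee_pos: [405.6, -194.1, 176.6]
ee_rot: [160.0, 0.0, 84.0]
force: [-0.3, 0.0, 1.0]
gripper_width: 40.3
flap_bar [([320.0, 243.2], 0.89)]
flap_hinge [([547.8, 257.0], 0.57)]
nest [([449.0, 250.9], 0.76)]
rod_grip [([490.6, 52.7], 0.62)]
piece_center [([217.7, 19.2], 0.91), ([448.1, 241.7], 0.6)]
pred nest,bar,hinge,grip [[460.7, 247.3], [327.7, 244.4], [555.7, 253.7], [493.0, 47.9]]
```

View pics/w1.png

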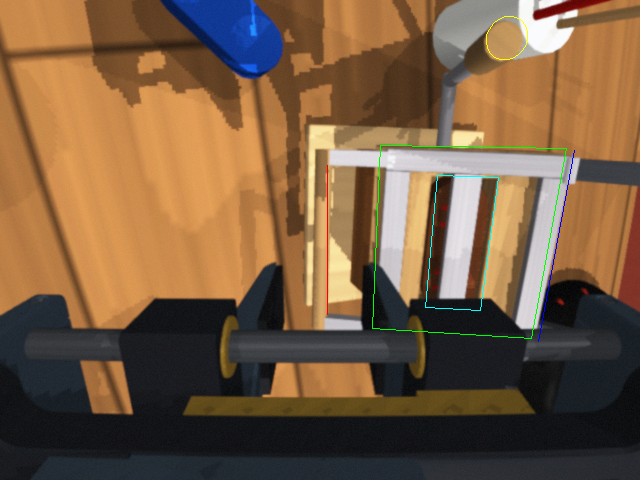

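Run:
```python
from h import *
from scipy.optimize import least_squares
pts=np.array([[0,0,0],[-95,0,6],[62,0,6],[0,125,24.5]])
obs={"top":[[432.9,240.9],[427.9,290],[443.4,215.2],[370.5,237.3]],"scene":[[246.7,210.1],[275.3,205.5],[227,208.3],[284.3,226.2]],"wrist":[[449,250.9],[320,243.2],[547.8,257],[490.6,52.7]]}
W={"top":1,"scene":1,"wrist":.5}
K={c:calibration(c) for c in obs}
f=lambda p:np.concatenate([W[c]*(proj(c,N(p,pts),K[c])-obs[c]).ravel() for c in obs])
r=least_squares(f,[550,-250,-.15],x_scale=[10,10,.1],loss="soft_l1")
print(r.x,np.round(r.fun.reshape(-1,2),1).tolist())
P1=r.x.copy()
np.save("P.npy",P1)
for back,o in((0,-95),):
    tp,rr=go([o,0,6],20,back,P1);print(tp,row(tp,rr))
```

```text
[ 5.24996781e+02 -2.06047985e+02 -1.18429170e-01] [[3.5, 3.1], [-0.7, -2.8], [0.1, 0.8], [3.7, 3.2], [2.1, -0.4], [2.8, 1.6], [2.3, -0.4], [-1.4, -0.2], [3.7, -0.4], [1.4, 1.0], [1.7, 0.5], [0.0, -1.2]]
[ 437.88832833 -195.68330123   83.51696495] [ 0.002  -0.0029  0.1968 -0.     -0.0034  0.0093]
```

```bash
sed -i 's/^P0=.*/P0=np.load("P.npy")/' h.py
python3 -m jog '.001 -.002 .06 0 0 .009;.002 -.003 .12 0 0 .009;.002 -.003 .17 0 0 .009;.002 -.003 .197 0 0 .009;.002 -.003 .197 0 0 .009;.002 -.003 .197 0 0 .009' -.12 15
python3 -m jog '0 0 0 0 0 0;0 0 0 0 0 0;0 0 0 0 0 0;0 0 0 0 0 0' -1 10
```

```text
time_s: 3.13
ee_pos: [437.7, -195.5, 82.9]
ee_rot: [160.1, -0.3, 83.4]
force: [0.9, -0.0, -0.9]
gripper_width: 39.9
time_s: 3.47
ee_pos: [437.9, -195.7, 83.9]
ee_rot: [160.0, -0.3, 83.4]
force: [-0.3, 0.3, -0.3]
gripper_width: 16.3
```

```bash
python3 -m jog '0 0 0 0 0 0;0 0 0 0 0 0;0 0 0 0 0 0' -1 12
cat > arc.py <<'E'
from h import *
import sys
a0,a1,n,t1=[float(v) for v in sys.argv[1:5]]  # flap angle deg from..to, rows, final tilt
p,r=pose();o,M=nest(P0)
t0=np.degrees(np.arcsin(r.apply([0,0,1])@np.array([np.cos(P0[2]),np.sin(P0[2]),0])))
# radius/hinge from model; offset of actual start kept along bar only
g=r.apply([0,0,3])+p;q=(g-o)@M
print("grasp in nest",q.round(1),"angle,radius",np.degrees(np.arctan2(q[2]-6,62-q[0])).round(1),np.hypot(q[2]-6,62-q[0]).round(1),"tilt",t0.round(1))
for i in range(1,int(n)+1):
    a=np.radians(a0+(a1-a0)*i/n);t=t0+(t1-t0)*i/n
    tp,rr=go([62-157*np.cos(a),q[1],6+157*np.sin(a)],t,0)
    w=row(tp,rr,p,r);print(*[f"{v:.3f}" for v in w],end=";")
E
python3 arc.py 0 60 16 20
```

```text
time_s: 3.72
ee_pos: [438.2, -195.8, 84.2]
ee_rot: [159.9, -0.3, 83.3]
force: [2.2, 0.5, -0.2]
gripper_width: 11.7
grasp in nest [-94.4  -0.1   6.5] angle,radius 0.2 156.4 tilt 20.1
0.000 -0.003 -0.019 0.000 -0.003 -0.000;0.000 -0.004 -0.040 0.000 -0.003 -0.000;0.000 -0.004 -0.060 0.000 -0.003 -0.000;0.001 -0.002 -0.081 0.000 -0.003 -0.000;0.001 0.002 -0.101 0.000 -0.003 -0.000;0.001 0.006 -0.121 0.000 -0.003 -0.000;0.001 0.012 -0.141 0.000 -0.003 -0.000;0.001 0.019 -0.160 0.000 -0.003 -0.000;0.001 0.027 -0.179 0.000 -0.003 -0.000;0.001 0.037 -0.197 0.000 -0.003 -0.000;0.001 0.048 -0.215 0.000 -0.003 -0.000;0.001 0.059 -0.232 0.001 -0.003 -0.000;0.001 0.072 -0.247 0.001 -0.003 -0.000;0.001 0.086 -0.263 0.001 -0.003 -0.000;0.002 0.101 -0.277 0.001 -0.003 -0.000;0.002 0.117 -0.290 0.001 -0.003 -0.000;
```

```bash
python3 -m jog '0 -.001 -.010 0 0 0;0 -.002 -.020 0 0 0;0 -.003 -.040 0 0 0;0 -.002 -.060 0 0 0;.001 -.001 -.081 0 0 0;.001 .002 -.101 0 0 0;.001 .006 -.121 0 0 0;.001 .012 -.141 0 0 0;.001 .019 -.160 0 0 0;.001 .027 -.179 0 0 0;.001 .037 -.197 0 0 0;.001 .048 -.215 0 0 0;.001 .059 -.232 0 0 0;.001 .072 -.247 0 0 0;.001 .086 -.263 0 0 0;.002 .101 -.277 0 0 0;.002 .117 -.290 0 0 0;.002 .117 -.290 0 0 0'
python3 arc.py 60 114 16 8
```

```text
time_s: 5.22
ee_pos: [440.2, -195.9, 241.1]
ee_rot: [160.3, -0.2, 83.4]
force: [-14.8, -0.3, 7.2]
gripper_width: 11.6
grasp in nest [-1.900e+01  1.000e-01  1.441e+02] angle,radius 59.6 160.1 tilt 19.7
0.000 0.020 -0.008 0.008 -0.003 0.001;0.000 0.036 -0.018 0.016 -0.003 0.001;0.000 0.052 -0.027 0.024 -0.003 0.001;0.000 0.069 -0.035 0.032 -0.003 0.001;0.000 0.086 -0.043 0.041 -0.003 0.002;0.000 0.103 -0.049 0.049 -0.003 0.002;0.000 0.121 -0.054 0.057 -0.003 0.002;-0.000 0.139 -0.058 0.065 -0.003 0.002;-0.000 0.158 -0.061 0.073 -0.003 0.002;-0.000 0.176 -0.063 0.081 -0.003 0.002;-0.000 0.195 -0.064 0.089 -0.003 0.002;-0.000 0.213 -0.064 0.097 -0.003 0.002;-0.000 0.232 -0.063 0.105 -0.003 0.002;-0.000 0.250 -0.060 0.113 -0.003 0.002;-0.000 0.268 -0.057 0.121 -0.003 0.002;-0.000 0.286 -0.052 0.130 -0.003 0.002;
```

```bash
sed -i 's/6+157\*np.sin(a)/10+157*np.sin(a)/' arc.py
python3 arc.py 60 114 16 8
```

```text
grasp in nest [-1.900e+01  1.000e-01  1.441e+02] angle,radius 59.6 160.1 tilt 19.7
0.000 0.019 -0.015 0.008 -0.003 0.001;0.000 0.035 -0.026 0.016 -0.003 0.001;0.000 0.051 -0.035 0.024 -0.003 0.001;0.000 0.068 -0.043 0.032 -0.003 0.001;0.000 0.085 -0.050 0.041 -0.003 0.002;0.000 0.102 -0.057 0.049 -0.003 0.002;0.000 0.120 -0.062 0.057 -0.003 0.002;0.000 0.138 -0.066 0.065 -0.003 0.002;0.000 0.156 -0.069 0.073 -0.003 0.002;-0.000 0.175 -0.071 0.081 -0.003 0.002;-0.000 0.193 -0.072 0.089 -0.003 0.002;-0.000 0.212 -0.072 0.097 -0.003 0.002;-0.000 0.230 -0.071 0.105 -0.003 0.002;-0.000 0.249 -0.068 0.113 -0.003 0.002;-0.000 0.267 -0.065 0.121 -0.003 0.002;-0.000 0.285 -0.060 0.130 -0.003 0.002;
```

```bash
python3 -m jog '0 .012 -.012 .004 0 0;0 .022 -.020 .010 0 0;0 .035 -.027 .016 0 0;0 .051 -.036 .024 0 0;0 .068 -.044 .032 0 0;0 .085 -.051 .041 0 0;0 .102 -.057 .049 0 0' - 10
python3 arc.py 78 114 10 8
```

```text
time_s: 5.8
ee_pos: [477.3, -200.7, 285.8]
ee_rot: [164.9, -0.1, 83.4]
force: [-2.6, -0.9, 1.3]
gripper_width: 11.9
grasp in nest [ 34.8  -0.3 166. ] angle,radius 80.4 162.3 tilt 15.1
-0.000 0.009 -0.001 0.008 -0.002 0.002;-0.000 0.027 -0.007 0.016 -0.002 0.002;-0.000 0.046 -0.013 0.024 -0.002 0.002;-0.000 0.066 -0.017 0.031 -0.002 0.002;-0.000 0.085 -0.020 0.039 -0.002 0.002;-0.000 0.105 -0.021 0.047 -0.002 0.002;-0.000 0.125 -0.022 0.055 -0.002 0.002;-0.000 0.145 -0.021 0.063 -0.002 0.002;-0.000 0.164 -0.019 0.071 -0.002 0.002;-0.000 0.184 -0.016 0.079 -0.002 0.002;
```

```bash
python3 -m jog '0 .012 -.002 .009 0 0;0 .028 -.007 .016 0 0;0 .046 -.012 .024 0 0;0 .066 -.016 .031 0 0;0 .085 -.019 .039 0 0;0 .105 -.021 .047 0 0;0 .125 -.022 .055 0 0;0 .145 -.021 .063 0 0;0 .164 -.019 .071 0 0;0 .184 -.016 .079 0 0;0 .184 -.016 .079 0 0'
python3 arc.py 114 154.7 16 0
```

```text
time_s: 6.72
ee_pos: [565.2, -212.0, 318.3]
ee_rot: [171.9, 0.0, 83.4]
force: [-0.9, -4.3, 3.2]
gripper_width: 11.9
grasp in nest [128.   -1.2 153.2] angle,radius 114.1 161.3 tilt 8.1
-0.000 0.010 0.002 0.006 -0.000 0.002;-0.000 0.024 0.004 0.011 -0.000 0.002;-0.000 0.037 0.007 0.017 -0.000 0.002;-0.000 0.051 0.010 0.022 -0.000 0.002;-0.000 0.065 0.014 0.028 -0.000 0.002;-0.000 0.078 0.018 0.034 -0.000 0.002;-0.000 0.091 0.023 0.039 -0.000 0.002;-0.000 0.104 0.028 0.045 -0.000 0.002;-0.000 0.116 0.034 0.051 0.000 0.002;-0.000 0.129 0.041 0.056 0.000 0.002;-0.001 0.141 0.048 0.062 0.000 0.002;-0.001 0.152 0.056 0.067 0.000 0.002;-0.001 0.164 0.064 0.073 0.000 0.002;-0.001 0.175 0.073 0.079 0.000 0.002;-0.001 0.185 0.082 0.084 0.000 0.002;-0.001 0.196 0.091 0.090 0.000 0.002;
```

```bash
python3 -m jog '0 .010 .001 .006 0 0;0 .024 .003 .011 0 0;0 .037 .006 .017 0 0;0 .051 .009 .022 0 0;0 .065 .013 .028 0 0;0 .078 .017 .034 0 0;0 .091 .022 .039 0 0;0 .104 .027 .045 0 0;0 .116 .033 .051 0 0;0 .129 .040 .056 0 0;0 .141 .047 .062 0 0;0 .152 .055 .067 0 0;0 .160 .062 .073 0 0;0 .166 .066 .079 0 0;0 .171 .070 .082 0 0;0 .175 .073 .084 0 0;0 .175 .073 .084 0 0'
python3 arc.py 151 157 4 0
```

```text
time_s: 8.13
ee_pos: [657.8, -223.5, 294.1]
ee_rot: [179.4, 0.1, 83.4]
force: [0.3, -5.5, 2.1]
gripper_width: 11.9
grasp in nest [198.6  -1.7  88.2] angle,radius 149.0 159.4 tilt 0.6
-0.000 0.010 0.008 0.002 0.001 0.002;-0.000 0.017 0.013 0.003 0.001 0.002;-0.000 0.023 0.018 0.005 0.001 0.002;-0.000 0.030 0.023 0.007 0.001 0.002;
```

```bash
python3 -m jog '0 .003 .002 0 0 0;0 .006 .004 0 0 0;0 .010 .007 0 0 0;0 .013 .010 0 0 0;0 .017 .013 0 0 0;0 .017 .013 0 0 0;0 .017 .013 0 0 0'
python3 -m jog '0 .003 .0025 0 0 0;0 .005 .004 0 0 0;0 .005 .004 0 0 0;0 .005 .004 0 0 0';python3 arc.py 151 157 1 0
```

```text
time_s: 8.72
ee_pos: [666.8, -224.7, 287.8]
ee_rot: [179.3, 0.1, 83.4]
force: [0.5, -4.1, 1.9]
gripper_width: 11.8
time_s: 9.05
ee_pos: [669.5, -225.0, 285.8]
ee_rot: [179.3, 0.1, 83.4]
force: [0.4, -5.0, 1.8]
gripper_width: 12.1
grasp in nest [205.1  -1.8  75.3] angle,radius 154.1 159.0 tilt 0.7
-0.000 0.006 0.006 0.007 0.001 0.002;
```

```bash
python3 -m jog '0 .003 .0025 0 0 0;0 .005 .004 0 0 0;0 .005 .004 0 0 0;0 .005 .004 0 0 0'
python3 -m jog '0 .003 .0025 0 0 0;0 .005 .004 0 0 0;0 .005 .004 0 0 0;0 .005 .004 0 0 0';python3 arc.py 151 157 1 0
```

```text
time_s: 9.38
ee_pos: [670.1, -225.1, 285.2]
ee_rot: [179.5, 0.1, 83.4]
force: [-5.7, -4.4, 7.2]
gripper_width: 12.0
time_s: 9.72
ee_pos: [670.2, -225.1, 285.1]
ee_rot: [179.7, 0.1, 83.4]
force: [-7.3, -3.7, 9.2]
gripper_width: 11.9
grasp in nest [205.4  -1.8  74.4] angle,radius 154.5 158.9 tilt 0.3
-0.000 0.005 0.004 0.003 0.002 0.002;
```

```bash
python3 -m jog '0 0 0 0 0 0;0 0 0 0 0 0;0 0 0 0 0 0;0 0 -.04 0 0 0;0 0 -.10 0 0 0;0 0 -.16 0 0 0;0 0 -.16 0 0 0' -.34
python3 - <<'E'
from h import *
tp,r=go([0,125,30],28,90);print(tp,row(tp,r))
E
```

```text
time_s: 10.3
ee_pos: [671.5, -224.4, 371.5]
ee_rot: [179.1, 0.2, 83.4]
force: [-0.3, -0.2, 1.3]
gripper_width: 30.2
[482.4253216  -75.10083462 228.60255392] [ 0.2543 -0.4141  0.2788 -0.3016  0.0014  0.0028]
```

```bash
python3 -m jog '0 -.08 0 0 0 0;0 -.16 0 -.06 0 0;.06 -.24 0 -.12 0 0;.12 -.32 .06 -.18 0 0;.20 -.40 .12 -.24 0 0;.254 -.414 .2 -.30 0 0;.254 -.414 .279 -.3016 0 .003;.254 -.414 .279 -.3016 0 .003;.254 -.414 .279 -.3016 0 .003;.254 -.414 .279 -.3016 0 .003;.254 -.414 .279 -.3016 0 .003' -.12
python3 look.py w2 rod_grip flap_bar nest piece_center pot
```

```text
time_s: 11.22
ee_pos: [485.2, -75.7, 231.1]
ee_rot: [151.7, 0.1, 83.2]
force: [0.3, 0.7, 0.6]
gripper_width: 40.0
rod_grip [([318.8, 245.4], 0.94)]
flap_bar []
nest []
piece_center [([315.6, 359.8], 0.77), ([105.3, 191.8], 0.68)]
pot [([331.7, 161.8], 0.73)]
pred nest,bar,hinge,grip [[319.2, 371.5], [210.7, 375.6], [389.9, 375.5], [318.9, 246.5]]
```

View pics/w2.png

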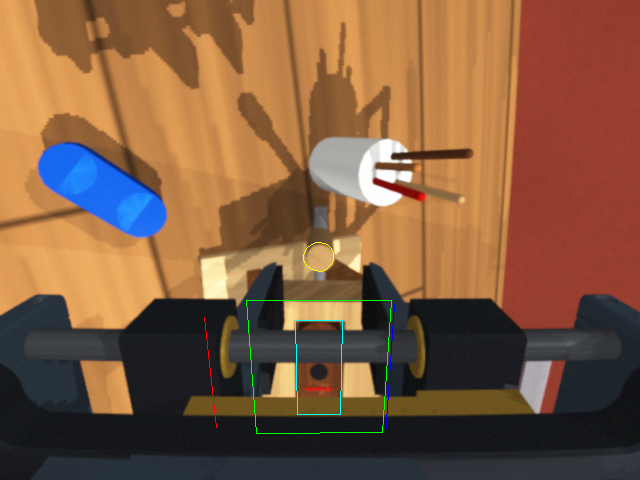

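The grip shows at (319,256), exactly inside the predicted circle. The piece is in its pocket at (318,365), and the flap is off the block.

```bash
python3 - <<'E'
from h import *
tp,r=go([0,125,30],28,0);print(tp,row(tp,r))
E
python3 -m jog '0 0 .05 0 0 0;0 -.004 .10 0 0 0;0 -.004 .14 0 0 0;0 -.004 .14 0 0 0;0 -.004 .14 0 0 0'
python3 - <<'E'
from h import *
tp,r=go([0,125,30],28,0);print(tp,row(tp,r))
E
```

```text
[524.38180327 -80.09306726 149.13727056] [ 0.0019 -0.0042  0.181   0.0016  0.0018 -0.0003]
time_s: 11.93
ee_pos: [514.9, -80.1, 166.9]
ee_rot: [151.9, 0.1, 83.1]
force: [-0.3, -0.1, 1.2]
gripper_width: 40.2
[524.38180327 -80.09306726 149.13727056] [ 0.0023 -0.0001  0.0403  0.0007  0.0018 -0.0005]
```

```bash
python3 -m jog '.002 0 .03 0 0 0;.002 0 .04 0 0 0;.002 0 .04 0 0 0;.002 0 .04 0 0 0'
python3 -m jog '0 0 0 0 0 0;0 0 0 0 0 0;0 0 0 0 0 0;0 0 0 0 0 0;0 0 0 0 0 0;0 0 0 0 0 0;0 0 0 0 0 0' -1 45
python3 -m jog '0 0 -.006 0 0 0;0 0 -.012 0 0 0;0 0 -.020 0 0 0;0 0 -.028 0 0 0;0 0 -.036 0 0 0;0 0 -.044 0 0 0;0 0 -.050 0 0 0;0 0 -.055 0 0 0;0 0 -.058 0 0 0;0 0 -.058 0 0 0;0 0 -.058 0 0 0'
```

```text
time_s: 12.27
ee_pos: [524.5, -80.3, 150.2]
ee_rot: [151.9, 0.1, 83.1]
force: [-0.4, -0.3, 0.8]
gripper_width: 40.1
time_s: 12.85
ee_pos: [525.4, -80.5, 151.3]
ee_rot: [151.7, 0.1, 83.1]
force: [-0.5, 1.1, 6.0]
gripper_width: 19.0
time_s: 13.77
ee_pos: [511.9, -78.7, 176.8]
ee_rot: [151.7, 0.1, 83.1]
force: [3.7, 0.7, -1.8]
gripper_width: 18.8
```

```bash
python3 -m jog '0 0 -.002 0 0 0;0 0 -.004 0 0 0;0 0 -.006 0 0 0;0 0 -.008 0 0 0;0 0 -.008 0 0 0'
```

```text
time_s: 14.18
ee_pos: [511.2, -78.7, 178.1]
ee_rot: [151.8, 0.1, 83.1]
force: [20.8, -1.5, -25.1]
gripper_width: 19.2
```

```bash
python3 -m jog '0 0 .005 0 0 0;0 0 .005 0 0 0;0 0 .005 0 0 0;0 0 .005 0 0 0;0 0 .005 0 0 0;0 0 -.06 0 0 0;0 0 -.13 0 0 0;0 0 -.18 0 0 0;0 0 -.18 0 0 0' .2
python3 - <<'E'
from h import *
tp,r=go([0,0,23],28,80);print(tp,row(tp,r))
E
```

```text
time_s: 14.93
ee_pos: [469.6, -73.6, 263.1]
ee_rot: [151.2, 0.2, 83.1]
force: [-0.1, 0.2, -0.3]
gripper_width: 54.6
[ 475.58136893 -200.1682442   213.59244484] [-0.2495 -0.0109  0.1079  0.0091  0.0024 -0.0006]
```

```bash
python3 -m jog '-.07 -.003 0 .009 0 0;-.14 -.006 .02 .009 0 0;-.21 -.01 .06 .009 0 0;-.25 -.011 .108 .009 0 0;-.25 -.011 .108 .009 0 0;-.25 -.011 .108 .009 0 0' .32
cat > look2.py <<'E'
from h import *
import sys
def crop(c,x0,y0,w,h,s,name,L):
    k=calibration(c);f=grab_frame(c)[y0:y0+h,x0:x0+w,::-1]
    b=cv2.resize(f,None,fx=s,fy=s,interpolation=cv2.INTER_CUBIC)
    for P,col in L:
        u=((proj(c,P,k)-[x0,y0]+.5)*s).astype(int);cv2.polylines(b,[u.reshape(-1,1,2)],True,col,1)
    return b
g=lambda zz:N(P0,[[10*np.cos(a),125+10*np.sin(a),zz] for a in np.arange(0,6.3,.3)])
pc=lambda zz:N(P0,[[-20,-50,zz],[20,-50,zz],[20,50,zz],[-20,50,zz]])
L=[(g(47),(0,0,255)),(g(77),(0,255,255)),(pc(26),(255,255,0))]
a=crop("scene",180,170,130,150,4,"",L)
cv2.imwrite("pics/%s.png"%sys.argv[1],a)
k=calibration("wrist");grab_frame("wrist")
print("pred piece",proj("wrist",N(P0,[[0,0,9]]),k),tip_of("piece_center","wrist"),"grip",proj("wrist",N(P0,[[0,125,54.5],[0,125,51.5]]),k).tolist(),tip_of("rod_grip","wrist"))
E
python3 look2.py s2
```

```text
time_s: 15.43
ee_pos: [474.7, -201.0, 211.6]
ee_rot: [152.2, 0.1, 82.9]
force: [0.2, -0.1, -0.3]
gripper_width: 60.1
pred piece [[326.26073488 247.66858897]] [{'location': [320.9, 250.1], 'confidence': 0.81}, {'location': [317.7, 360.1], 'confidence': 0.62}, {'location': [76.7, 19.9], 'confidence': 0.6}] grip [[327.48813598178447, 38.52666266467631], [327.41401685987296, 39.94030023124077]] [{'location': [327.0, 41.6], 'confidence': 0.66}]
```

View pics/s2.png

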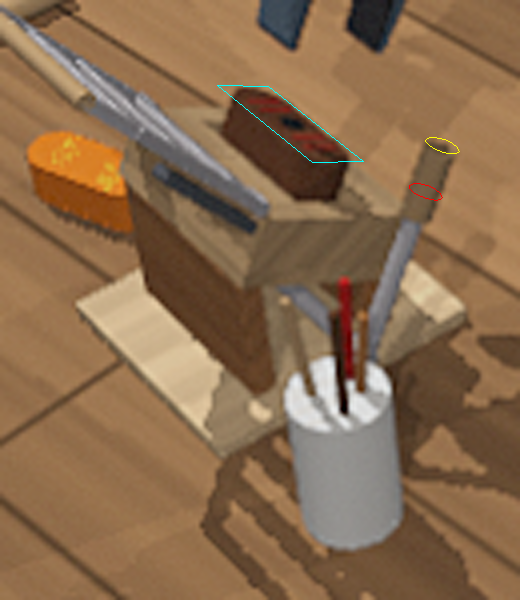

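```bash
python3 - <<'E'
from h import *
tp,r=go([-1,0,23],28,0);print(tp,row(tp,r))
E
python3 -m jog '.002 0 .04 0 0 0;.002 0 .08 0 0 0;.002 0 .12 0 0 0;.002 -.002 .14 0 0 0;.002 -.002 .154 0 0 0;.002 -.002 .154 0 0 0;.002 -.002 .154 0 0 0'
python3 -m jog '0 0 0 0 0 0;0 0 0 0 0 0;0 0 0 0 0 0;0 0 0 0 0 0;0 0 0 0 0 0' -1 20
python3 - <<'E'
from h import *
p,r=pose();o,M=nest(P0);print((p+r.apply([0,0,3])-o)@M,row(*go([-1,0,23],28,0)))
E
```

```text
[ 511.99925636 -204.50146183  142.48716585] [-0.0007 -0.0029  0.1613  0.0008  0.0023  0.0003]
time_s: 16.22
ee_pos: [511.1, -202.7, 146.5]
ee_rot: [151.9, 0.2, 83.2]
force: [1.0, 0.1, 0.7]
gripper_width: 60.0
time_s: 16.63
ee_pos: [511.1, -202.8, 147.0]
ee_rot: [151.8, 0.2, 83.2]
force: [-0.9, 0.0, 2.4]
gripper_width: 40.3
[ 0.17882928  1.55368925 27.5424015 ] [-0.0031 -0.0024  0.0091  0.0018  0.0024  0.0007]
```

```bash
python3 -m jog '0 0 -.01 0 0 0;0 0 -.02 0 0 0;0 0 -.04 0 0 0;0 0 -.08 0 0 0;0 0 -.14 0 0 0;0 0 -.20 0 0 0;0 0 -.20 0 0 0'
python3 - <<'E'
from h import *
print(onplane("top",[225.2,247.7],2),onplane("scene",[388,333.8],2))
im=cv2.imread("pics/top0.png");K=calibration("top")
m=[514,237,-.25]
tc=lambda x,y,z:(np.array([m[0],m[1],0])+R.from_euler("z",m[2]).apply([x,y,z]))
b=cv2.resize(im[180:330,160:290],None,fx=4,fy=4,interpolation=cv2.INTER_CUBIC)
u=((proj("top",[tc(sx*50,sy*74,10) for sx,sy in((1,1),(1,-1),(-1,-1),(-1,1))],K)-[160,180]+.5)*4).astype(int)
cv2.polylines(b,[u.reshape(-1,1,2)],True,(0,255,0),1);cv2.imwrite("pics/tray.png",b)
r=tool(0,m[2])
print(row(np.array([514,237,120.]),r))
E
```

```text
time_s: 17.22
ee_pos: [464.5, -197.9, 241.3]
ee_rot: [151.3, 0.5, 83.1]
force: [0.1, -0.4, -0.6]
gripper_width: 39.9
[[518.14844298 239.11454336   2.        ]] [[522.2613766  232.20115969   2.        ]]
[ 0.8774 -0.1184  0.2036  0.3186 -0.0156  0.0821]
```

View pics/tray.png

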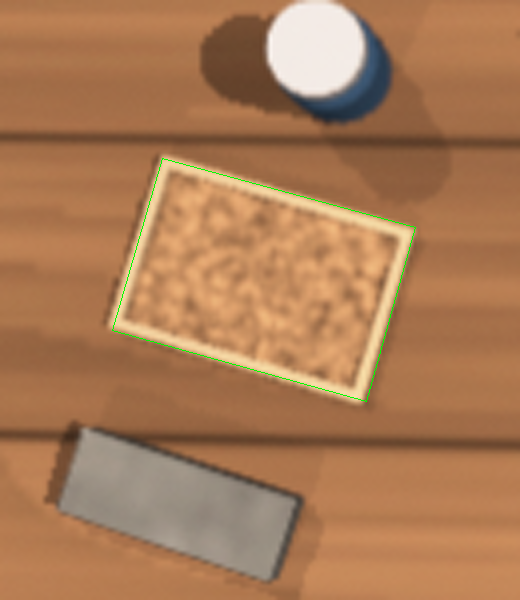

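```bash
python3 -m jog '0 .035 -.07 0 0 0;0 .075 -.141 0 0 0;.08 .07 -.13 .03 0 .01;.16 .06 -.11 .06 0 .015;.24 .04 -.08 .1 -.003 .02;.32 .02 -.05 .13 -.005 .03;.40 0 -.01 .16 -.008 .04;.48 -.02 .03 .2 -.01 .05;.56 -.04 .07 .23 -.012 .06;.64 -.06 .11 .26 -.013 .07;.72 -.08 .14 .29 -.015 .08;.80 -.10 .17 .3186 -.0156 .082;.877 -.118 .2 .3186 -.0156 .082;.877 -.118 .204 .3186 -.0156 .082;.877 -.118 .204 .3186 -.0156 .082;.877 -.118 .204 .3186 -.0156 .082;.877 -.118 .204 .3186 -.0156 .082'
python3 - <<'E'
from h import *
print(row(np.array([514,237,50.]),tool(0,-.25)))
E
```

```text
time_s: 18.63
ee_pos: [514.1, 236.3, 120.1]
ee_rot: [180.0, 0.0, 75.7]
force: [0.7, -0.7, -1.0]
gripper_width: 40.0
[ 1.400e-03 -6.000e-04  1.402e-01  1.000e-04  4.000e-04  2.000e-04]
```

```bash
python3 -m jog '.001 0 .04 0 0 0;.001 0 .08 0 0 0;.001 0 .11 0 0 0;.001 0 .13 0 0 0;.001 0 .138 0 0 0;.001 0 .138 0 0 0;.001 0 .138 0 0 0'
python3 -m jog '0 0 .002 0 0 0;0 0 .004 0 0 0;0 0 .006 0 0 0;0 0 .008 0 0 0;0 0 .008 0 0 0;0 0 .008 0 0 0'
```

```text
time_s: 19.22
ee_pos: [514.9, 236.4, 52.0]
ee_rot: [179.9, -0.0, 75.6]
force: [-0.0, -0.4, -0.2]
gripper_width: 40.1
time_s: 19.72
ee_pos: [514.9, 236.5, 48.0]
ee_rot: [179.9, -0.0, 75.7]
force: [-0.3, -0.0, 0.2]
gripper_width: 39.6
```

```bash
cat > w.py <<'E'
from h import *
import sys
cv2.imwrite(f"pics/{sys.argv[1]}.png",grab_frame(sys.argv[2])[:,:,::-1])
E
python3 w.py w3 wrist
```

```text
(no output)
```

View pics/w3.png

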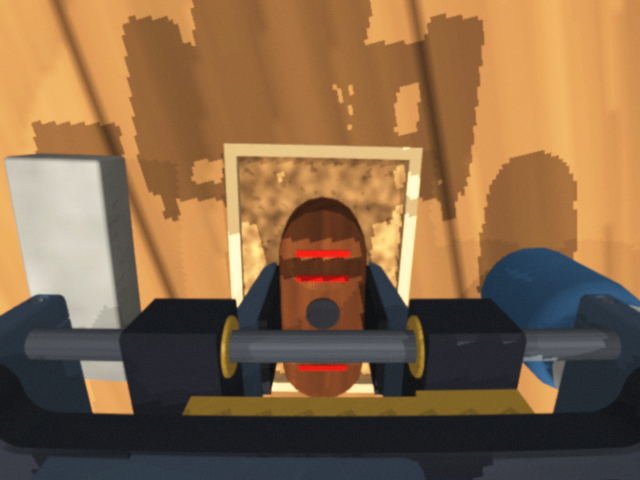

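The picture shows the piece held carved face up at (322,300), with the tray rim around it and centred sideways. I keep creeping down until contact.

```bash
python3 -m jog '0 0 .002 0 0 0;0 0 .004 0 0 0;0 0 .006 0 0 0;0 0 .008 0 0 0;0 0 .008 0 0 0;0 0 .008 0 0 0'
python3 -m jog '0 0 .002 0 0 0;0 0 .003 0 0 0;0 0 .004 0 0 0;0 0 .004 0 0 0'
```

```text
time_s: 20.27
ee_pos: [514.8, 236.5, 43.9]
ee_rot: [179.9, -0.0, 75.7]
force: [-1.3, -0.3, -0.6]
gripper_width: 39.9
time_s: 20.6
ee_pos: [515.0, 236.5, 43.4]
ee_rot: [179.9, -0.0, 75.7]
force: [-2.8, -1.1, 9.5]
gripper_width: 39.9
```

```bash
python3 -m jog '0 0 0 0 0 0;0 0 0 0 0 0;0 0 0 0 0 0;0 0 -.02 0 0 0;0 0 -.06 0 0 0;0 0 -.12 0 0 0;0 0 -.20 0 0 0;0 0 -.28 0 0 0;0 0 -.36 0 0 0;0 0 -.40 0 0 0;0 0 -.40 0 0 0' .14
python3 - <<'E'
from h import *
tp,r=go([0,125,60],28,90);print(tp,row(tp,r))
E
```

```text
time_s: 21.52
ee_pos: [517.0, 237.6, 250.0]
ee_rot: [179.3, -0.5, 75.7]
force: [-0.4, -0.1, 0.9]
gripper_width: 52.1
[468.43982771 -73.43675708 255.09098171] [-0.6266  0.0601 -0.0145 -0.3031  0.016  -0.0834]
```

```bash
python3 -m jog '-.08 .005 -.015 -.04 0 -.01;-.16 .01 -.015 -.08 0 -.02;-.24 .02 -.015 -.12 0 -.03;-.32 .03 -.015 -.16 0 -.04;-.40 .04 -.015 -.2 .01 -.05;-.48 .05 -.015 -.24 .01 -.06;-.56 .06 -.015 -.28 .015 -.07;-.62 .06 -.015 -.303 .016 -.08;-.627 .06 -.015 -.303 .016 -.083;-.627 .06 -.015 -.303 .016 -.083;-.627 .06 -.015 -.303 .016 -.083;-.627 .06 -.015 -.303 .016 -.083' -.12
python3 - <<'E'
from h import *
tp,r=go([0,125,60],28,0);print(tp,row(tp,r))
grab_frame("wrist");print(proj("wrist",N(P0,[[0,125,54.5]])),tip_of("rod_grip","wrist"))
E
python3 w.py top3 top
```

```text
time_s: 22.52
ee_pos: [468.9, -72.8, 255.3]
ee_rot: [152.0, -0.0, 83.2]
force: [-0.4, 0.6, 0.3]
gripper_width: 40.2
[510.39630938 -78.42898971 175.62569835] [-1.6e-03 -7.0e-04  1.8e-01 -3.0e-04 -5.0e-04  1.0e-04]
[[324.16328729 248.97647835]] [{'location': [327.6, 246.7], 'confidence': 0.68}, {'location': [334.2, 163.6], 'confidence': 0.25}]
```

View pics/top3.png

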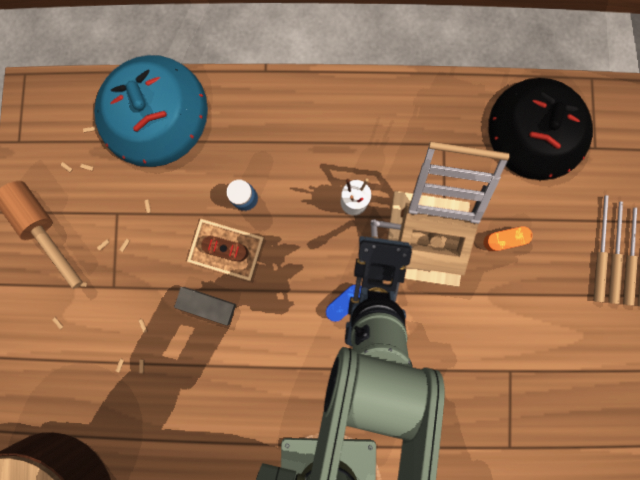

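The piece lies centred in the tray at (224,247) with its marks up, the flap is open at (465,185), and the pocket is empty. Next I grip the rod's grip and push it down.

```bash
python3 -m jog '-.002 0 .05 0 0 0;-.002 0 .10 0 0 0;-.002 0 .15 0 0 0;-.002 0 .18 0 0 0;-.002 0 .18 0 0 0;-.002 0 .18 0 0 0'
python3 -m jog '0 0 0 0 0 0;0 0 0 0 0 0;0 0 0 0 0 0;0 0 0 0 0 0;0 0 0 0 0 0;0 0 0 0 0 0' -1 45
python3 -m jog '0 0 .006 0 0 0;0 0 .012 0 0 0;0 0 .020 0 0 0;0 0 .028 0 0 0;0 0 .036 0 0 0;0 0 .044 0 0 0;0 0 .050 0 0 0;0 0 .055 0 0 0;0 0 .055 0 0 0;0 0 .055 0 0 0'
python3 -m jog '0 0 .002 0 0 0;0 0 .004 0 0 0;0 0 .006 0 0 0;0 0 .008 0 0 0;0 0 .008 0 0 0'
```

```text
time_s: 23.17
ee_pos: [510.9, -77.4, 175.1]
ee_rot: [152.1, -0.0, 83.4]
force: [0.4, -0.0, 1.4]
gripper_width: 40.2
time_s: 23.67
ee_pos: [512.1, -77.5, 176.7]
ee_rot: [151.9, -0.0, 83.4]
force: [1.9, 2.6, 4.5]
gripper_width: 19.2
time_s: 24.5
ee_pos: [525.3, -79.2, 151.8]
ee_rot: [151.9, -0.0, 83.4]
force: [6.4, -1.6, -4.6]
gripper_width: 19.2
time_s: 24.92
ee_pos: [526.0, -79.2, 150.6]
ee_rot: [151.9, -0.0, 83.4]
force: [-17.6, 1.9, 26.8]
gripper_width: 19.1
```

```bash
python3 -m jog '0 0 0.001 0 0 0;0 0 0.001 0 0 0;0 0 0.001 0 0 0;0 0 0.001 0 0 0;0 0 -.05 0 0 0;0 0 -.12 0 0 0;0 0 -.20 0 0 0;0 0 -.26 0 0 0;0 -.1 -.3 0 0 0;0 -.16 -.34 0 0 0;0 -.16 -.34 0 0 0;0 -.16 -.34 0 0 0' -.12
sed -i 's/crop("scene",180,170,130,150,4,"",L)/crop("scene",180,170,130,150,4,"",[(g(47),(0,0,255))])/' look2.py; python3 look2.py s3; python3 w.py top4 top
python3 - <<'E'
import cv2,numpy as np
a=cv2.imread("pics/s3.png");b=cv2.resize(cv2.imread("pics/top4.png")[170:330,160:300],None,fx=2,fy=2)
c=np.zeros((600,800,3),np.uint8);c[:600,:520]=a[:600];c[:320,520:800]=b[:, :280];cv2.imwrite("pics/fin.png",c)
E
```

```text
time_s: 25.92
ee_pos: [374.1, -61.6, 262.3]
ee_rot: [151.9, -0.0, 83.4]
force: [1.2, 0.3, 0.3]
gripper_width: 40.2
pred piece [[395.62624013 330.89140847]] [{'location': [366.1, 390.6], 'confidence': 0.72}, {'location': [231.8, 180.1], 'confidence': 0.61}] grip [[415.2602717484786, 230.0513695690234], [414.3931535187572, 229.13903135309647]] [{'location': [409.6, 221.0], 'confidence': 0.81}]
```

View pics/fin.png

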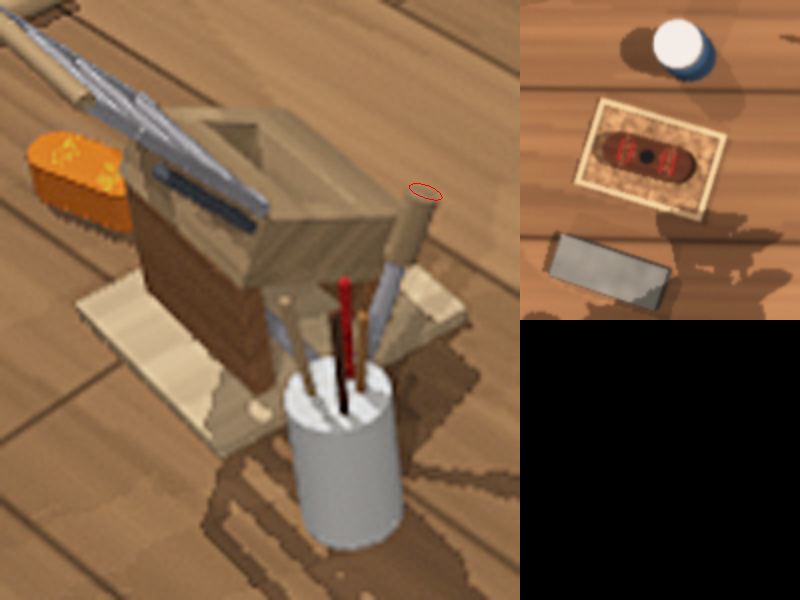

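The final view shows the grip top at the rod-down ring (425,192), the flap open on its stop and the pot upright. The piece is flat and face up inside the tray, and the stone and jar are undisturbed.

```bash
python3 -c "
from workcell import *
print(job_done(),state()['time_s'])"
```

```text
the job is handed in; nothing more can be done
the job is handed in; nothing more can be done
```

The job is done and handed in at about 26 s of robot time.

**What I did**
1. I swung the flap over by its bar and lowered it onto its stop (about 154.5°), feeling about 12 N on contact.
2. I raised the rod about 30 mm until it met its stop, at about 32 N.
3. I lifted the piece out of the pocket and set it down in the tray, with about 10 N at touch-down.
4. I pushed the rod about 29.6 mm back down to its end stop, at about 32 N.

**Last checks:** in the final pictures:
- The piece lies flat and carved face up inside the tray rim.
- The flap is open on its stop.
- The grip is at its rod-down height.
- The tray, jar, stone and pot have not visibly moved.
- The gripper is clear of everything.

**Disagreements**
- While swinging, the flap pulled about 3–4 mm outside my modelled arc, with a peak of about 16 N. I corrected the path for it.
- After the rod reached its stop, I released it with a command that pressed down up to 2.5 mm, so it may have dropped by a millimetre or so before the lift-out. The picture taken right after still showed it up, to within about 3 mm.
- In the last wrist picture the network's grip point was about 10 px from the comparison point, but I had predicted that point for the rod-up height. I relied on the final scene picture and the end-stop force instead.

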